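# Re-hinge the amber lid of a gel viewer

### The job

The amber lid of the gel viewer has been off for cleaning: slide it back along the top of the viewer until its knuckles are fully home between the grey ones, lay the loose hinge pin in the two V seats beside the hinge with its tapered nose towards the knuckles and let go of it, then slide it through all the knuckles until its red end is flush with the outer knuckle. Leave the lid lying closed, and leave the bottle and the two boxes where they stand.

Things in the scene. Friction and masses are not known exactly. Their poses are not given: they have to be found in the camera images.
- viewer: White gel viewer, fixed. Origin on the bench; housing spans x -62 to +98, y -75 to +75, flat top at z 60 mm; hinge along its +x edge. In line with the hinge, on the -y side, a white arm (36 wide, 45 high, y -70 to -195) carries two V seats. The lid slides on the top in +x between 6 mm high guides (y +-70, 1 mm play) to a stop: home, where lid and viewer frames agree in x and y.
- hinge (a point): Middle of the hinge line: viewer frame (77, 0, 76) mm, axes as the viewer's (hinge along y, z up). Three fixed grey knuckles, 26 mm long, outside diameter 30, bore 19, centred at y = -52, 0, +52 mm; outer faces at y = -65 and +65. The lid's two knuckles fit in the gaps between them.
- seat (a point): Where the centre of the pin goes when laid in the two V seats, nose 5 mm short of the outer knuckle: viewer frame (77, -135, 75) mm, axes as the viewer's. V seats lie at y -35 to -60 and +35 to +58 mm from here; the gap between is free for fingers down to 30 mm below this point. The V's (45 degrees) are 15 mm wide at the top, which is 4 mm below the pin's axis: a pusher passes above them.
- lid_handle (a point): Centre of the black upright handle bar on the lid, 10 (x) x 70 (y) x 22 mm high; its foot, on the lid plate, is 68 mm above the bench. Axes as the lid's: +x towards the hinge. Lid 0.3 kg; a push of 2 to 5 N in +x slides it (some 10 N for a moment at first touch); it starts 34 to 50 mm short of home. With the lid home this point is at viewer frame (-35, 0, 79) mm.
- lid_bore (a point): Middle of the bore axis of the lid's two tan knuckles (21 mm long, outside diameter 30, bore 19, at y = -26 and +26 mm from here); lid frame (77, 0, 16) mm from the centre of the underside of its 124 x 130 x 8 mm amber plate. Axes as the lid's. It coincides with hinge when the lid is home.
- pin_center (a point): Centre of the hinge pin, an aluminium rod 130 mm long, 16 mm diameter, 70 g. Its x axis runs along the pin to the tapered nose (last 19 mm, down to 7 mm); the other end is flat with a 15 mm red cap of the same diameter. It starts in the blue rest, level, axis 36 mm above the bench, nose roughly along the viewer's +y (up to 0.8 rad off).
- rest: Blue pin rest, fixed: base 110 x 44 x 8 mm with two V seats, 20 mm long, at x = +-38 mm; its x axis runs along the pin to the nose. Between the V seats is a 56 mm gap for the fingers. Origin on the bench under its middle.
- flask: Amber reagent bottle, 64 mm diameter, 130 mm high; origin at the centre of its foot. Bystander.
- tubebox: Lime-green box of tubes, 104 x 79 x 42 mm; origin at the centre of its underside. Bystander.
- tipbox: White pipette tip box with a blue top, 122 x 87 x 60 mm; origin at the centre of its underside. Bystander.
- pin_red_end (a point): Centre of the flat red end face of the pin, 65 mm from its centre along -x of the pin. Axes as the pin's. Push it with the pusher's tip 1 to 3 mm below the pin's axis: pushed on its upper part only, it may be left short or dragged back.
Not all that is in view belongs to the job. There is more than one size of the part that bears pin_center; the job needs the larger. Of the things that look like the part that bears lid_handle, the larger one is meant.

How it is judged (in metres and radians):
On the way:
1. the pin lies let go in the two V seats (centre within 30 mm of the seat point along the hinge line, 5 mm across it), nose towards the knuckles (y of pin_center in the frame of seat between -0.03 and 0.03 m and x of pin_center in the frame of seat between -0.005 and 0.005 m and z of pin_center in the frame of seat between -0.005 and 0.005 m and angle between the x axis of pin_center and the y axis of seat, either way round below 0.06 rad and y of pin_red_end in the frame of seat below -0.03 m and contact force between the fingers and pin below 0.1 N), for 0.2 s.
At the end, for the whole second after the job is handed in: The pin lies through all five knuckles, red end on the V-seat side, ends flush with the hinge ends to 6 mm, within 5 mm and 0.06 rad of the hinge axis and 5 mm of the lid's bore; the lid lies flat (0.06 rad), its bore within 6 mm of the hinge; pin and lid are at rest (y of pin_center in the frame of hinge between -0.006 and 0.006 m and x of pin_center in the frame of hinge between -0.005 and 0.005 m and z of pin_center in the frame of hinge between -0.005 and 0.005 m and angle between the x axis of pin_center and the y axis of hinge, either way round below 0.06 rad and distance between lid_bore and hinge below 0.006 m and angle between lid_bore's own z axis and vertical below 0.06 rad and x of pin_center in the frame of lid_bore between -0.005 and 0.005 m and z of pin_center in the frame of lid_bore between -0.005 and 0.005 m and linear speed of each of pin, lid below 0.02 m/s and y of pin_red_end in the frame of hinge below -0.055 m); the robot touches nothing.
It fails at once if the bottle is moved more than 30 mm (distance of flask from where it was at the start of the episode above 0.03 m).
It fails at once if the green box is moved more than 30 mm (distance of tubebox from where it was at the start of the episode above 0.03 m).
It fails at once if the tip box is moved more than 30 mm (distance of tipbox from where it was at the start of the episode above 0.03 m).
It also fails if it takes over 69 s, if anything falls off the work surface, if the arm or the gripper's body presses on something with over 40 N, if the wrist force passes 120 N, or if a joint passes its speed limit or range.

### The arm

A 7-joint arm with a two-finger parallel gripper is mounted at the origin on the work surface. World frame = base frame: x ahead of the robot, y to its left, z up, the work surface at z = 0. Lengths are in mm, angles in rad, forces in N, time in s.
With the tool pointing down it reaches from about 400 to 925 mm from the base axis. Payload 4.1 kg.
Tool frame: the origin (TCP) lies midway between the tips of the shut fingers; the grasp point (between the pads) lies 19 mm behind it; z points along the fingers, y is the line along which they close (so a half turn about z gives the same grasp; the last joint's range is limited). The gripper opens to 85 mm and grips with 20 to 120 N. Pads are 22 mm wide; open, the fingers measure 114 mm over their backs; the gripper's body (76 mm by 85 mm) begins 54 mm behind the grasp point. The pads swing forward as they close: fully open they stand 13 mm farther back than shut.
Start: joints at [-1.42, 0.398, 0.045, 1.537, -0.019, 1.207, -0.051], TCP at [160.663, 629.866, 231.347] pointing down, gripper open.
Joint ranges: [-2.82, 2.82], [-0.49, 2.23], [-1.37, 1.46], [0, 2.46], [-1.36, 4.5], [0.23, 2], [-2.94, 2.94]. Speed limits (rad/s): [2.57, 2.57, 3.14, 3.14, 3.14, 3.14, 3.14].

### API

Orientations are given as a unit quaternion [x, y, z, w].
In Python, from workcell import bot gives the robot as it stands.
- The arm moves only by the tool step_arm, never from a script. Its argument "motion" is a list of rows, each a list of 4 numbers: the shift along the tool's x, y, z in mm, then the turn about the tool's z in rad. A call has 1 to 8 rows; each row is the pose to reach, as a shift and turn from the pose commanded when the call began, along the tool's axes at that moment; what a row does not reach only later rows make up. A row lasts 1/8 s, in which the tool goes at most 62.5 mm and 10.7 degrees, less where a joint would pass 70% of its speed; a pose out of reach is approached as far as the arm can. A call with a gripper value outside its range is refused whole. "fingers" is the opening, from 0 (shut) to 1 (fully open), set as the call begins (left out, the last holds). The fingers move at their own pace and stop on an object; the grip force is fixed at half the most. Time passes only in rows, so rows that repeat a pose let the fingers close. It gives the time, the measured TCP pose, the force, the opening and the grip force at its end, in the units of the state.
- bot.observe(): the state, without advancing time (a new reading comes with each control period).
- bot.capture(name): name is "side" or "top" or "wrist"; returns (picture, depth): 420x560x3 uint8, red, green, blue; 420x560 float32, mm along the optical axis (not along the pixel's ray), 0 where there is no reading.
- bot.camera_info(name): a dict with "mtx" (3x3 intrinsics, pixels), "rvec" (rotation vector, rad) and "tvec" (3), from world to camera coordinates, as OpenCV has them. Camera axes: x right, y down, z forward; pixel columns grow to the right and rows downward; lengths in mm; the calibration is good to about 2 mm. The wrist camera is an equidistant fisheye: a pixel r from the principal point sees the ray r / f radians off the axis. A picture is of the moment at which its call begins: read the wrist's pose just before it. camera_info takes no time and is no camera call; for the wrist camera it gives the pose at the moment of the call.
- bot.hand_in(): hands the job in; it is judged then, once.
Trained networks look in the newest picture that a camera, given by its name, has taken for a name from the list of things; names that differ only in an ending like _2 or _b are one class to them, and where a whole thing is asked for, a point or a joint stands for the part that bears it (a point fixed in the world has none). Each returns a list of dicts, best first, with "confidence" (0 to 1); they miss things now and then, are a little off and sometimes report something else, mostly with a low value. They report only what shows in the picture. A call takes as long as a camera call. They do not tell look-alikes from the thing itself.
- bot.look_for(camera, name): "point" ([column, row] in pixels, amid what is visible of it).
- bot.outline_of(camera, name): "mask" (420x560 bool, what is visible of it) and "point" ([column, row] in pixels, amid what is visible of it).
- bot.tip_of(camera, name): "point" ([column, row] in pixels: a listed point, or the origin of a listed thing).
The state is a dict: "time_s": time; "q": joint angles; "dq": joint speeds; "joint_efforts": joint torques, N m; "ee_pos": TCP position; "tcp_rot": TCP orientation; "force": force on the tool from outside, world axes, zero at the start; "ft_torque": the same for the moment, N m; "finger_gap": opening from 0.0 (shut) to 1.0 (fully open); "gripper_force": force on a finger pad.
Only numpy, scipy, OpenCV 4.12 (cv2) and the standard library are available. Lean on these libraries where they do the work, as an engineer would, in place of code of your own. Each camera call takes 0.05 s, during which the arm holds its last target. There are 200 camera calls.

## Working session

There is one attempt and no reset: what is moved stays moved. The work goes in short steps, Python scripts to look and compute and a tool call to move; the robot and the scene stay as the last step left them, time stands still between calls to the robot, and variables do not carry over. Pictures are saved under pics/ and viewed, at most 10 in all, crops included, and the job is handed in when it is done.

Besides the shell and the picture viewer there is one more tool, called after "Emit:" by a JSON object that holds its "method" and its "body". step_arm: Moves the arm, as the interface text tells. Its arguments: {"type":"object","properties":{"motion":{"type":"array","items":{"type":"array","items":{"type":"number"}}},"fingers":{"type":"number"}},"required":["motion"]}

```bash
mkdir -p pics; ls; cat > h.py <<'E'
import numpy as np, cv2
from workcell import bot
from scipy.spatial.transform import Rotation as R
def cam(n):
    c=bot.camera_info(n); return np.array(c["mtx"],float),cv2.Rodrigues(np.array(c["rvec"],float))[0],np.array(c["tvec"],float).ravel()
def world(c,pts,d):  # pinhole: pixels + depth along the axis -> world
    K,Rm,t=c; pts=np.atleast_2d(np.array(pts,float)); d=np.atleast_1d(d)
    r=np.c_[(pts-K[:2,2])/[K[0,0],K[1,1]],np.ones(len(pts))]
    return (r*d[:,None]-t)@Rm
def onplane(c,pts,z):
    K,Rm,t=c; pts=np.atleast_2d(np.array(pts,float))
    r=np.c_[(pts-K[:2,2])/[K[0,0],K[1,1]],np.ones(len(pts))]@Rm
    o=-t@Rm; return o+r*((z-o[2])/r[:,2])[:,None]
def wray(c,pts):
    K,Rm,t=c; pts=np.atleast_2d(np.array(pts,float)); a=(pts-K[:2,2])/[K[0,0],K[1,1]]
    th=np.linalg.norm(a,axis=1)+1e-9
    return np.c_[a*(np.sin(th)/th)[:,None],np.cos(th)],-t@Rm
def wonplane(c,pts,z):
    r,o=wray(c,pts); r=r@c[1]; return o+r*((z-o[2])/r[:,2])[:,None]
def wworld(c,pts,d):
    r,o=wray(c,pts); return o+(r/r[:,2:]*np.atleast_1d(d)[:,None])@c[1]
E
python3 - <<'E'
from h import *
print({k:np.round(v,3) if not isinstance(v,float) else v for k,v in bot.observe().items()})
ims=[]
for n in("side","top"):
    p,d=bot.capture(n); c=cam(n); np.savez(n,p=p,d=d); 
    cv2.imwrite(f"pics/{n}0.png",cv2.cvtColor(p,cv2.COLOR_RGB2BGR)); print(n,-c[2]@c[1],c[0][0,0])
    for o in("viewer","lid_handle","pin_center","rest","flask","tubebox","tipbox","pin_red_end","lid_bore","hinge","seat"):
        f=bot.tip_of(n,o)[:3]
        for x in f:
            u,v=np.round(x["point"]).astype(int); u=min(max(u,0),559); v=min(max(v,0),419)
            print(o,(u,v),round(x["confidence"],2),world(c,[[u,v]],d[v,u]).round()[0])
E
```

```text
pics
{'time_s': 0.0, 'q': array([-1.42 ,  0.399,  0.045,  1.538, -0.019,  1.207, -0.051]), 'dq': array([ 0.   , -0.002, -0.002,  0.   , -0.002,  0.   ,  0.   ]), 'joint_efforts': array([ 0.0000e+00, -4.7513e+01,  1.3650e+00, -2.5422e+01,  1.2000e-02,
        1.0000e-02,  0.0000e+00]), 'ee_pos': array([160.511, 629.204, 230.256]), 'tcp_rot': array([ 0.125,  0.992, -0.001, -0.   ]), 'force': array([ 0.475, -0.838, -0.878]), 'ft_torque': array([ 0.015, -0.026, -0.041]), 'gripper_force': 0.0, 'finger_gap': 0.999785628372488}
side [  58.59424732 -443.80963603  795.42616699] 400.33170180778365
viewer (np.int64(268), np.int64(202)) 0.76 [494.  25.  71.]
lid_handle (np.int64(234), np.int64(196)) 0.72 [454. 103.  66.]
lid_handle (np.int64(195), np.int64(240)) 0.69 [323. 107.  10.]
pin_center (np.int64(339), np.int64(372)) 0.81 [ 316. -339.   10.]
pin_center (np.int64(387), np.int64(332)) 0.78 [ 432. -364.   38.]
rest (np.int64(380), np.int64(336)) 0.96 [ 430. -355.    7.]
flask (np.int64(215), np.int64(143)) 0.66 [589. 345.  12.]
tubebox (np.int64(173), np.int64(170)) 0.94 [421. 318.  37.]
tu
[... 666 characters left out ...]
1. 122.   6.]
pin_center (np.int64(405), np.int64(234)) 0.82 [ 446. -356.   36.]
pin_center (np.int64(394), np.int64(282)) 0.53 [ 325. -331.    5.]
rest (np.int64(399), np.int64(237)) 0.65 [ 438. -339.   38.]
tubebox (np.int64(120), np.int64(239)) 0.56 [440. 357.  44.]
tipbox (np.int64(418), np.int64(154)) 0.66 [ 648. -392.   57.]
pin_red_end (np.int64(429), np.int64(231)) 0.57 [ 456. -432.   -1.]
lid_bore (np.int64(234), np.int64(189)) 0.64 [560.  75.  63.]
hinge (np.int64(432), np.int64(234)) 0.71 [ 448. -440.   -3.]
hinge (np.int64(237), np.int64(166)) 0.63 [611.  65.  91.]
hinge (np.int64(222), np.int64(231)) 0.41 [454. 102.  83.]
seat (np.int64(288), np.int64(175)) 0.77 [599. -61.  40.]
```

```bash
python3 -c "
import cv2,numpy as np
a=cv2.imread('pics/side0.png');b=cv2.imread('pics/top0.png')
cv2.imwrite('pics/both.png',cv2.resize(np.vstack([a,b]),(560,840))) "; ls
```

```text
h.py
pics
side.npz
top.npz
```

View pics/top0.png

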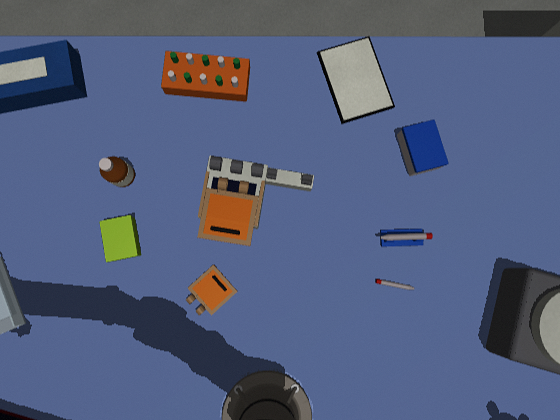

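Top view: the full-size lid with its handle at (225,230) lies on the viewer, its hinge row at (237,166) and the arm running right to (313,181). The small loose lid at (212,290) is a decoy. The big pin is in the blue rest at (405,236), red end at (430,236). The small pin at (394,284) is a decoy.

```bash
python3 - <<'E'
from h import *
from scipy.optimize import least_squares, minimize
def cloud(n):
    f=np.load(n+".npz"); d=f["d"]; v,u=np.nonzero(d>0)
    return world(cam(n),np.c_[u,v],d[v,u]),f["p"][v,u].astype(int)
P=[];C=[]
for n in("top","side"):
    p,c=cloud(n); P.append(p);C.append(c)
    k=(np.hypot(p[:,0]-607,p[:,1]-62)<85)&(p[:,2]>78)&(p[:,0]>570)&(c.max(1)-c.min(1)<40)
    q=p[k]; m=q.mean(0); w=np.linalg.svd(q[:,:2]-m[:2],full_matrices=0)[2][0]; w*=np.sign(w[1]); s=(q[:,:2]-m[:2])@w
    print(n,"hinge",k.sum(),m.round(1),"yaw",np.arctan2(-w[0],w[1]),"mid",m[:2]+w*(s.min()+s.max())/2,np.ptp(s),q[:,2].max())
    a=(p[:,2]>38)&(p[:,2]<75)&(p[:,1]<-10)&(p[:,1]>-160)&(p[:,0]>550)&(p[:,0]<660); q=p[a]
    m=q.mean(0); w=np.linalg.svd(q[:,:2]-m[:2],full_matrices=0)[2][0]; w*=np.sign(w[1]); s=(q[:,:2]-m[:2])@w
    print(" arm",m.round(1),"yaw",np.arctan2(-w[0],w[1]),"tip",m[:2]+w*s.min(),q[:,2].max(),q[:,2].min())
    h=(p[:,2]>74)&(abs(p[:,0]-455)<40)&(abs(p[:,1]-95)<70)&(c.max(1)<60); q=p[h]
    m=q.mean(0); w=np.linalg.svd(q[:,:2]-m[:2],full_matrices=0)[2][0]; w*=np.sign(w[1]); s=(q[:,:2]-m[:2])@w
    print(" handle",h.sum(),m.round(1),"yaw",np.arctan2(-w[0],w[1]),"mid",m[:2]+w*(s.min()+s.max())/2,np.ptp(s))
    g=(abs(p[:,0]-442)<60)&(abs(p[:,1]+356)<100)&(p[:,2]>24)&(p[:,2]<50)&~((c[:,2]>c[:,0]+25)); q=p[g]
    m=q.mean(0); w=np.linalg.svd(q[:,:2]-m[:2],full_matrices=0)[2][0]; w*=np.sign(w[1]); s=(q[:,:2]-m[:2])@w
    print(" pin",g.sum(),m.round(1),"yaw",np.arctan2(-w[0],w[1]),"mid",m[:2]+w*(s.min()+s.max())/2,np.ptp(s),q[:,2].max())
f=[cv2.imread(f"pics/{n}0.png") for n in("top","side")]
a=f[0][150:260,190:450]; b=f[1][150:380,190:450]
cv2.imwrite("pics/crop1.png",np.vstack([cv2.resize(a,(700,296),interpolation=3),cv2.resize(f[1][140:260,200:480],(700,300),interpolation=3)]))
E
```

```text
top hinge 412 [612.1  68.6  86.7] yaw -0.17063034238368618 mid [612.20419949  69.09026646] 130.5559645709952 94.56332731609855
 arm [590.7 -67.1  49.7] yaw -0.18656884378042604 tip [ 580.08328311 -123.1883512 ] 72.69518478397347 38.36277635972877
 handle 106 [456.4  95.3  87.6] yaw -0.1746955089157891 mid [456.48446801  95.71561108] 69.40412722917932
 pin 300 [ 440.3 -358.7   40.6] yaw 0.018945324103949817 mid [ 440.22280993 -357.23302731] 131.13461722483834 46.59405381963771
side hinge 302 [607.6  64.7  86.5] yaw -0.15138585781527497 mid [608.13728687  68.1468183 ] 131.06362820712823 93.487715677601
 arm [587.1 -69.6  50.7] yaw -0.17959729181411696 tip [ 576.94110546 -125.47477371] 72.79994681744442 38.04689918440743
 handle 110 [452.8  90.   85.4] yaw -0.17254664212289164 mid [453.61707929  94.64502706] 70.92702921837272
 pin 519 [ 436.7 -363.5   40.7] yaw 0.020372797210626497 mid [ 436.5850153  -358.12294524] 129.0403484159678 46.1320868611597
```

View pics/crop1.png

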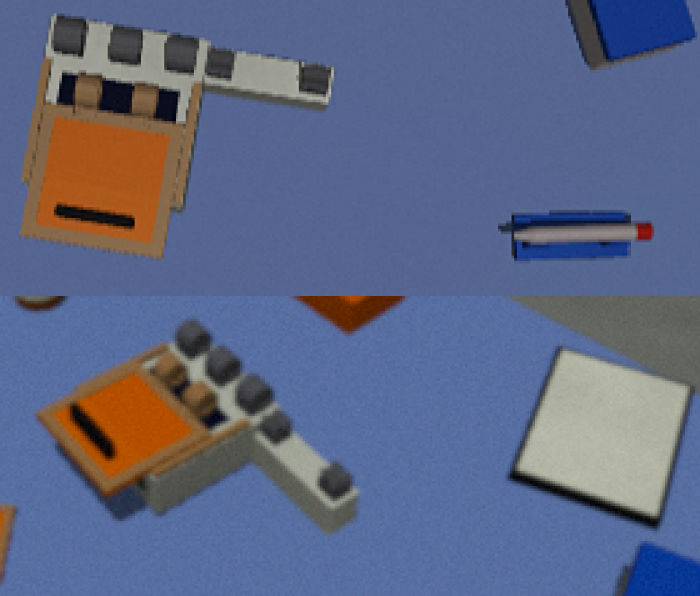

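The crop confirms it: the large lid (black handle, tan knuckles) is on the viewer, 45 mm short of home. The larger pin is in the blue rest, red end at -y.

```bash
cat >> h.py <<'E'
YAW=-0.172; XA=np.array([np.cos(YAW),np.sin(YAW),0]); YA=np.array([-np.sin(YAW),np.cos(YAW),0])
HINGE=np.array([610,68.5,76.])
def hp(x,y,z): return HINGE+XA*x+YA*y+[0,0,z]   # hinge frame -> world
def go(target,yaw=None):  # yaw of tool y from world +y
    s=bot.observe(); M=R.from_quat(s["tcp_rot"]).as_matrix(); p=s["ee_pos"]
    cur=np.arctan2(-M[0,1],M[1,1]); t=0 if yaw is None else -((yaw-cur+np.pi)%(2*np.pi)-np.pi)
    print("at",np.round(p,1),"yaw",round(cur,3),"tilt",np.round(M[:,2],3),"shift",np.round(M.T@(np.array(target)-p),1),"turn",round(t,3),"t",round(s["time_s"],2),"F",np.round(s["force"],1))
E
python3 -c "
from h import *
go([422,101,120],YAW)"
```

```text
at [160.6 629.9 231.3] yaw -0.25 tilt [ 0.  0. -1.] shift [-383.9 -447.9  111.3] turn -0.078 t 1.2 F [ 0.4  0.4 -0.2]
```

Emit:
{"method": "step_arm", "body": {"motion": [[-384,-448,60,-0.078],[-384,-448,60,-0.078],[-384,-448,60,-0.078],[-384,-448,60,-0.078],[-384,-448,60,-0.078],[-384,-448,60,-0.078],[-384,-448,60,-0.078],[-384,-448,60,-0.078]], "fingers": 0}}

```text
time_s: 2.2
ee_pos: [381.9, 182.2, 181.0]
tcp_rot: [0.086, 0.996, 0.001, 0.001]
force: [0.7, 0.8, -0.4]
finger_gap: -0.003
gripper_force: 0.0
```

```bash
python3 -c "
from h import *
go([422,101,120],YAW)"
```

```text
at [381.9 182.2 181. ] yaw -0.171 tilt [ 0.001  0.001 -1.   ] shift [-53.3 -73.3  61. ] turn 0.001 t 2.2 F [ 0.7  0.8 -0.4]
```

Emit:
{"method": "step_arm", "body": {"motion": [[-53,-73,60,0],[-53,-73,60,0],[-53,-73,60,0],[-53,-73,60,0]]}}

```text
time_s: 2.7
ee_pos: [420.9, 103.7, 121.1]
tcp_rot: [0.086, 0.996, 0.0, 0.0]
force: [-0.3, 0.7, -0.6]
finger_gap: 0.001
gripper_force: 0.0
```

```bash
python3 - <<'E'
from h import *
go([422,101,77],YAW)
p,d=bot.capture("wrist"); c=cam("wrist"); cv2.imwrite("pics/w1.png",cv2.cvtColor(p,cv2.COLOR_RGB2BGR))
print(c[0])
for o in("lid_handle","hinge","lid_bore","seat"):
    for x in bot.tip_of("wrist",o)[:2]:
        u,v=np.round(x["point"]).astype(int); print(o,u,v,x["confidence"],wworld(c,[[u,v]],d[v,u]).round(1))
E
```

```text
at [420.9 103.7 121.1] yaw -0.171 tilt [ 0.     0.001 -1.   ] shift [-1.5 -2.5 44.1] turn 0.001 t 2.7 F [-0.3  0.7 -0.6]
[[325.1922621    0.         275.26710021]
 [  0.         325.1922621  216.40234499]
 [  0.           0.           1.        ]]
lid_handle 270 96 0.98 [[330.4 116.7  19.8]]
lid_bore 336 24 0.83 [[275.6 180.1  -2.7]]
```

View pics/w1.png

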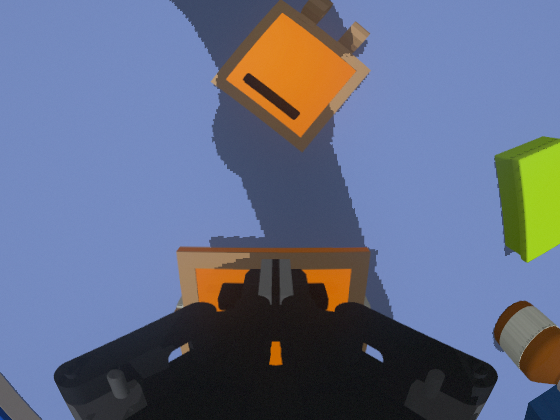

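The wrist picture looks back towards -x: the fingers (272,280) stand over the lid's rear edge (row 250), with the handle hidden behind them. The decoy lid is at (295,75). The handle depths from the other cameras agree, so I'll go down and push.

Emit:
{"method": "step_arm", "body": {"motion": [[-1,-2,44,0],[-1,-2,44,0],[-8,-2,44,0],[-12,-2,44,0],[-16,-2,44,0],[-19,-2,44,0],[-22,-2,44,0],[-25,-2,44,0]]}}

```text
time_s: 3.95
ee_pos: [443.8, 96.8, 76.5]
tcp_rot: [0.086, 0.996, -0.0, -0.002]
force: [-4.2, 0.9, 3.1]
finger_gap: 0.001
gripper_force: 1.8
```

Emit:
{"method": "step_arm", "body": {"motion": [[-4,0,0,0],[-8,0,0,0],[-12,0,0,0],[-16,0,0,0],[-20,0,0,0],[-24,0,0,0],[-28,0,0,0],[-31,0,0,0]]}}

```text
time_s: 4.95
ee_pos: [475.8, 91.4, 76.7]
tcp_rot: [0.086, 0.996, 0.0, -0.0]
force: [-1.9, 0.7, 1.6]
finger_gap: -0.002
gripper_force: 0.9
```

```bash
python3 -c "
from h import *
go([484,90.5,77],YAW)"
```

```text
at [475.8  91.4  76.7] yaw -0.172 tilt [-0.  0. -1.] shift [-8.2  0.5 -0.3] turn 0.0 t 4.95 F [-1.9  0.7  1.6]
```

Emit:
{"method": "step_arm", "body": {"motion": [[-2,0,0,0],[-4,0,0,0],[-6,0,0,0],[-7,0,0,0],[-8,0,0,0],[-9,0,0,0]]}}

```text
time_s: 5.7
ee_pos: [484.1, 89.9, 76.7]
tcp_rot: [0.086, 0.996, 0.0, -0.0]
force: [-2.9, 0.9, 1.5]
finger_gap: 0.002
gripper_force: 1.6
```

Emit:
{"method": "step_arm", "body": {"motion": [[-1,0,0,0],[-2,0,0,0],[-3,0,0,0],[-3,0,0,0]]}}

```text
time_s: 6.2
ee_pos: [487.7, 89.3, 76.7]
tcp_rot: [0.086, 0.996, 0.0, 0.0]
force: [-2.4, -0.3, 0.7]
finger_gap: 0.001
gripper_force: 1.1
```

Emit:
{"method": "step_arm", "body": {"motion": [[-1,0,0,0],[-2,0,0,0],[-3,0,0,0],[-4,0,0,0]]}}

```text
time_s: 6.7
ee_pos: [488.8, 89.1, 76.4]
tcp_rot: [0.086, 0.996, 0.0, -0.003]
force: [-8.2, 2.4, 8.0]
finger_gap: 0.0
gripper_force: 4.8
```

Emit:
{"method": "step_arm", "body": {"motion": [[-1,0,0,0],[-2,0,0,0],[-2,0,0,0]]}}

```text
time_s: 7.08
ee_pos: [488.8, 89.1, 76.1]
tcp_rot: [0.085, 0.996, 0.0, -0.005]
force: [-11.2, 1.4, 9.8]
finger_gap: 0.001
gripper_force: 6.3
```

Emit:
{"method": "step_arm", "body": {"motion": [[18,0,0,0],[18,0,-60,0],[18,0,-110,0],[18,0,-110,0]], "fingers": 0}}

```text
time_s: 7.58
ee_pos: [480.2, 91.9, 191.1]
tcp_rot: [0.086, 0.996, 0.002, 0.006]
force: [0.7, -0.9, -0.2]
finger_gap: -0.002
gripper_force: 0.0
```

```bash
python3 -c "
from h import *
go([438.4,-357.7,150],0.02-np.pi/2)"
```

```text
at [480.2  91.9 191.1] yaw -0.172 tilt [ 0.012  0.004 -1.   ] shift [ -35.4 -450.4   38.8] turn 1.379 t 7.58 F [ 0.7 -0.9 -0.2]
```

Emit:
{"method": "step_arm", "body": {"motion": [[-35,-450,20,1.379],[-35,-450,20,1.379],[-35,-450,20,1.379],[-35,-450,20,1.379],[-35,-450,20,1.379],[-35,-450,20,1.379],[-35,-450,20,1.379],[-35,-450,20,1.379]], "fingers": 1}}

```text
time_s: 8.57
ee_pos: [430.7, -363.5, 166.0]
tcp_rot: [0.703, 0.711, -0.003, 0.001]
force: [0.2, 0.2, -0.1]
finger_gap: 0.999
gripper_force: 0.0
```

```bash
python3 - <<'E'
from h import *
go([438.4,-357.7,100],0.02-np.pi/2)
p,d=bot.capture("wrist"); c=cam("wrist"); cv2.imwrite("pics/w2.png",cv2.cvtColor(p,cv2.COLOR_RGB2BGR))
for o in("pin_center","pin_red_end","rest"):
    for x in bot.tip_of("wrist",o)[:3]:
        u,v=np.round(x["point"]).astype(int); print(o,u,v,round(x["confidence"],2),wonplane(c,[[u,v]],36 if o!="rest" else 0).round(1))
p,d=bot.capture("top"); np.savez("top2",p=p,d=d); cv2.imwrite("pics/top2.png",cv2.resize(cv2.cvtColor(p[140:260,180:330],cv2.COLOR_RGB2BGR),(750,600),interpolation=3))
E
```

```text
at [ 430.7 -363.5  166. ] yaw -1.561 tilt [-0.002 -0.005 -1.   ] shift [ 6.1  7.9 65.9] turn -0.01 t 8.57 F [ 0.2  0.2 -0.1]
pin_center 286 202 0.89 [[ 440.9 -358.    36. ]]
pin_center 164 165 0.87 [[ 334.7 -325.5   36. ]]
pin_center 480 238 0.67 [[ 642.7 -391.9   36. ]]
pin_red_end 286 269 0.73 [[ 442.3 -421.6   36. ]]
pin_red_end 166 120 0.7 [[ 338.1 -286.5   36. ]]
rest 286 191 0.88 [[ 441.9 -356.3    0. ]]
```

View pics/w2.png

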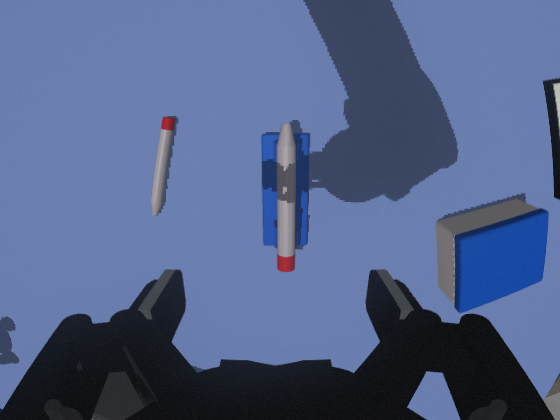

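View pics/top2.png

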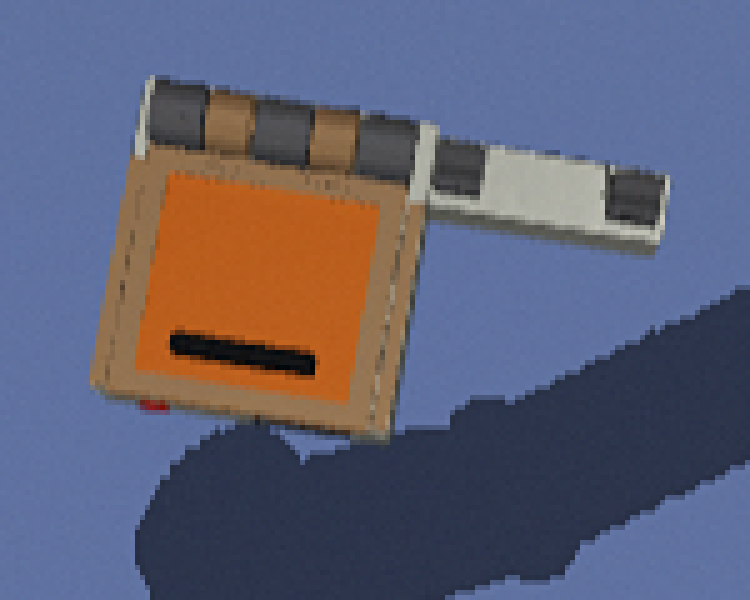

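Big pin confirmed at (286,202) in the wrist view, nose up and red end at (286,269); the small pin is at (164,165). In the top crop the tan knuckles lie in line between the grey ones, so the lid is home. Next I'll grasp the pin.

Emit:
{"method": "step_arm", "body": {"motion": [[5,10,50,-0.01],[5,10,50,-0.01],[5,10,90,-0.01],[5,10,90,-0.01],[5,10,90,-0.01]]}}

```text
time_s: 9.45
ee_pos: [443.9, -353.3, 78.6]
tcp_rot: [0.696, 0.718, 0.0, 0.001]
force: [-0.3, -0.0, -0.3]
finger_gap: 1.001
gripper_force: 0.0
```

```bash
python3 - <<'E'
from h import *
go([440.5,-358,20],0.02-np.pi/2)
p,d=bot.capture("wrist"); c=cam("wrist")
for o in("pin_center","pin_red_end"):
    for x in bot.tip_of("wrist",o)[:2]:
        u,v=np.round(x["point"]).astype(int); print(o,u,v,round(x["confidence"],2),wonplane(c,[[u,v]],36).round(1))
E
```

```text
at [ 443.9 -353.3   78.6] yaw -1.54 tilt [ 0.002 -0.001 -1.   ] shift [-4.5 -3.6 58.6] turn 0.011 t 9.45 F [-0.3 -0.  -0.3]
pin_center 270 250 0.77 [[ 442.  -356.5   36. ]]
pin_center 106 193 0.6 [[ 336.9 -322.8   36. ]]
pin_red_end 270 332 0.92 [[ 443.4 -418.6   36. ]]
pin_red_end 117 131 0.77 [[ 347.5 -284.2   36. ]]
```

Emit:
{"method": "step_arm", "body": {"motion": [[-3.5,-2.5,30,0],[-3.5,-2.5,58,0],[-3.5,-2.5,58,0],[-3.5,-2.5,58,0]]}}

```text
time_s: 10.1
ee_pos: [441.4, -357.2, 20.0]
tcp_rot: [0.696, 0.718, 0.0, 0.001]
force: [0.5, 0.0, -0.8]
finger_gap: 0.997
gripper_force: 0.0
```

Emit:
{"method": "step_arm", "body": {"motion": [[0,0,0,0],[0,0,0,0],[0,0,0,0],[0,0,0,0],[0,0,0,0],[0,0,0,0]], "fingers": 0}}

```text
time_s: 10.85
ee_pos: [439.5, -356.5, 19.0]
tcp_rot: [0.697, 0.717, -0.0, -0.001]
force: [-3.3, 1.2, 5.6]
finger_gap: 0.165
gripper_force: 58.4
```

```bash
sed -i 's/^HINGE=.*/HINGE=np.array([612,68.2,76.])/' h.py; python3 - <<'E'
from h import *
print(hp(0,-135,-1)); t=hp(0,-135,0); t[2]=130; go(t,YAW-np.pi/2)
E
```

```text
[588.89432085 -64.80799822  75.        ]
at [ 439.5 -356.5   19. ] yaw -1.541 tilt [-0.001  0.001 -1.   ] shift [ 287.2  157.7 -110.9] turn 0.201 t 10.85 F [-3.3  1.2  5.6]
```

Emit:
{"method": "step_arm", "body": {"motion": [[0,0,-60,0],[0,0,-110,0],[0,0,-110,0],[0,0,-110,0]]}}

```text
time_s: 11.35
ee_pos: [440.4, -355.6, 128.0]
tcp_rot: [0.696, 0.718, 0.0, -0.001]
force: [0.5, 1.3, -1.2]
finger_gap: 0.167
gripper_force: 58.7
```

Emit:
{"method": "step_arm", "body": {"motion": [[287,157,0,0.2],[287,157,0,0.2],[287,157,0,0.2],[287,157,0,0.2],[287,157,0,0.2],[287,157,0,0.2],[287,157,0,0.2],[287,157,0,0.2]]}}

```text
time_s: 12.35
ee_pos: [587.4, -67.3, 128.1]
tcp_rot: [0.766, 0.643, -0.001, -0.0]
force: [0.3, -0.4, 0.6]
finger_gap: 0.165
gripper_force: 58.7
```

```bash
python3 - <<'E'
from h import *
t=hp(0,-135,0); t[2]=80; go(t,YAW-np.pi/2)
p,d=bot.capture("wrist"); c=cam("wrist"); cv2.imwrite("pics/w3.png",cv2.cvtColor(p,cv2.COLOR_RGB2BGR))
for n in ("wrist","side"):
  if n=="side": p,d=bot.capture(n); np.savez("side3",p=p,d=d); cv2.imwrite("pics/s3.png",cv2.cvtColor(p,cv2.COLOR_RGB2BGR)); c=cam(n)
  for o in("pin_center","pin_red_end","seat","hinge"):
    for x in bot.tip_of(n,o)[:2]:
        z=75 if o in("seat","hinge") else 146
        print(n,o,np.round(x["point"]),round(x["confidence"],2),(wonplane if n=="wrist" else onplane)(c,[x["point"]],z).round(1))
E
```

```text
at [587.4 -67.3 128.1] yaw -1.744 tilt [-0.002 -0.001 -1.   ] shift [ 2.7  1.1 48.1] turn -0.001 t 12.35 F [ 0.3 -0.4  0.6]
wrist pin_center [276. 293.] 0.58 [[589.1 -65.7 146. ]]
wrist hinge [283.  14.] 0.78 [[617.1  69.8  75. ]]
side pin_center [337. 372.] 0.87 [[ 270.2 -354.3  146. ]]
side pin_center [325. 178.] 0.58 [[589.9 -68.4 146. ]]
side pin_red_end [346. 196.] 0.74 [[ 576.5 -136.6  146. ]]
side pin_red_end [287. 165.] 0.67 [[560.9  25.  146. ]]
side seat [322. 200.] 0.7 [[585.7 -67.3  75. ]]
side hinge [290. 169.] 0.73 [[610.6  59.8  75. ]]
```

View pics/w3.png

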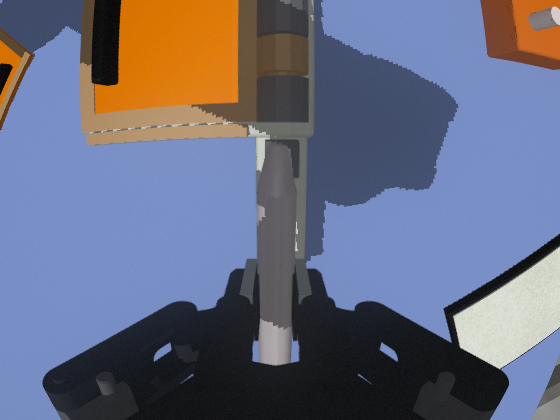

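```bash
python3 - <<'E'
from h import *
c=cam("wrist")
A=lambda p,z:((wonplane(c,p,z)-HINGE)@np.c_[XA,YA,[0,0,1]]).round(1)
print("knuckle L/R near face",A([[258,122],[308,122]],76),"far",A([[260,32],[306,32]],76))
print("arm L/R",A([[256.5,150],[306,150],[302,252]],45))
print("pin nose, body L/R",A([[281,140],[260,210],[295,210],[276,300]],145))
E
```

```text
knuckle L/R near face [[ -9.4 -61.5   0. ]
 [ 20.  -61.3   0. ]] far [[-8.4 -6.6  0. ]
 [18.6 -6.3  0. ]]
arm L/R [[ -12.2  -80.9  -31. ]
 [  22.   -80.7  -31. ]
 [  21.  -156.3  -31. ]]
pin nose, body L/R [[   2.9  -68.5   69. ]
 [  -5.3  -96.1   69. ]
 [   8.6  -96.1   69. ]
 [   1.2 -137.3   69. ]]
```

```bash
sed -i 's/^HINGE=.*/HINGE=np.array([615,67.7,76.])/' h.py; python3 - <<'E'
from h import *
t=hp(0,-135,0); t[2]=64; go(t,YAW-np.pi/2)
E
```

```text
at [589.  -64.9 128.8] yaw -1.741 tilt [ 0.  0. -1.] shift [ 0.   2.9 64.8] turn 0.002 t 12.85 F [-0.1 -0.1 -0.5]
```

Emit:
{"method": "step_arm", "body": {"motion": [[-3,3,30,0],[-3,3,50,0],[-3,3,60,0],[-3,3,65,0],[-3,3,67,0],[-3,3,69,0],[-3,3,70,0],[-3,3,70,0]]}}

```text
time_s: 13.85
ee_pos: [591.6, -68.2, 58.9]
tcp_rot: [0.765, 0.645, 0.0, 0.0]
force: [-0.3, -0.2, -0.4]
finger_gap: 0.165
gripper_force: 58.7
```

Emit:
{"method": "step_arm", "body": {"motion": [[0,0,1,0],[0,0,2,0],[0,0,2,0]]}}

```text
time_s: 14.22
ee_pos: [591.7, -68.2, 58.2]
tcp_rot: [0.765, 0.644, 0.001, -0.0]
force: [-2.6, 1.0, 10.4]
finger_gap: 0.16
gripper_force: 59.9
```

Emit:
{"method": "step_arm", "body": {"motion": [[0,0,0,0],[0,0,0,0],[0,0,0,0],[0,0,0,0]], "fingers": 0.6}}

```text
time_s: 14.72
ee_pos: [591.4, -68.2, 56.5]
tcp_rot: [0.765, 0.645, -0.0, -0.0]
force: [-0.3, 0.6, -0.1]
finger_gap: 0.603
gripper_force: 0.0
```

Emit:
{"method": "step_arm", "body": {"motion": [[0,0,-25,0],[0,0,-60,0],[0,0,-75,0],[0,0,-75,0]]}}

```text
time_s: 15.22
ee_pos: [592.0, -68.2, 132.3]
tcp_rot: [0.764, 0.645, 0.001, 0.0]
force: [-0.2, 0.3, 0.6]
finger_gap: 0.598
gripper_force: 0.0
```

```bash
python3 - <<'E'
from h import *
t=hp(0,-135,0); t[2]=150; go(t,YAW-np.pi/2)
p,d=bot.capture("wrist"); c=cam("wrist"); cv2.imwrite("pics/w4.png",cv2.cvtColor(p,cv2.COLOR_RGB2BGR))
for o in("pin_center","pin_red_end"):
    for x in bot.tip_of("wrist",o)[:2]:
        print(o,np.round(x["point"]),round(x["confidence"],2),((wonplane(c,[x["point"]],75)-HINGE)@np.c_[XA,YA,[0,0,1]]).round(1))
E
```

```text
at [592.  -68.2 132.3] yaw -1.74 tilt [ 0.002  0.    -1.   ] shift [  2.8  -0.6 -17.7] turn 0.002 t 15.22 F [-0.2  0.3  0.6]
pin_center [274. 234.] 0.68 [[   0. -135.   -1.]]
pin_center [118. 415.] 0.38 [[-163.3 -339.8   -1. ]]
pin_red_end [277. 319.] 0.86 [[   1.9 -200.5   -1. ]]
pin_red_end [102.  36.] 0.28 [[-113.5    0.7   -1. ]]
```

View pics/w4.png

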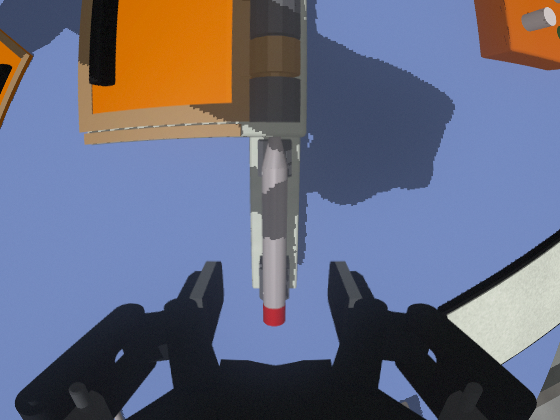

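Pin lies in the seats: nose at (275,143) just short of the knuckles, red end at (274,316), fingers clear. Now go behind the red end with shut fingers.

```bash
python3 - <<'E'
from h import *
t=hp(0,-242,-3); go(t,YAW-np.pi/2)
E
```

```text
at [590.5 -67.8 130.4] yaw -1.74 tilt [-0.002  0.    -1.   ] shift [-104.3    0.8   57.4] turn 0.002 t 15.38 F [-0.7 -0.2  0.2]
```

Emit:
{"method": "step_arm", "body": {"motion": [[-50,0,0,0],[-104,0.5,0,0],[-104,0.5,0,0],[-104,0.5,30,0],[-104,0.5,57,0],[-104,0.5,57,0],[-104,0.5,57,0]], "fingers": 0}}

```text
time_s: 16.25
ee_pos: [574.7, -170.6, 75.0]
tcp_rot: [0.764, 0.645, 0.0, 0.0]
force: [0.4, -0.2, -0.8]
finger_gap: 0.002
gripper_force: 0.0
```

```bash
python3 - <<'E'
from h import *
go(hp(0,-213,-3),YAW-np.pi/2); go(hp(0,-76,-3),YAW-np.pi/2)
E
```

```text
at [ 574.7 -170.6   75. ] yaw -1.74 tilt [ 0. -0. -1.] shift [28.7 -1.   2. ] turn 0.003 t 16.25 F [ 0.4 -0.2 -0.8]
at [ 574.7 -170.6   75. ] yaw -1.74 tilt [ 0. -0. -1.] shift [165.7  -0.7   2. ] turn 0.003 t 16.25 F [ 0.4 -0.2 -0.8]
```

Emit:
{"method": "step_arm", "body": {"motion": [[8,-0.5,2,0],[14,-0.5,2,0],[19,-0.5,2,0],[24,-0.5,2,0],[28,-0.5,2,0],[32,-0.5,2,0],[36,-0.5,2,0],[40,-0.5,2,0]]}}

```text
time_s: 17.25
ee_pos: [580.7, -131.4, 72.8]
tcp_rot: [0.765, 0.644, -0.0, 0.0]
force: [1.0, -1.0, 0.5]
finger_gap: -0.0
gripper_force: 0.4
```

Emit:
{"method": "step_arm", "body": {"motion": [[4,0,0,0],[8,0,0,0],[12,0,0,0],[16,0,0,0],[20,0,0,0],[24,0,0,0]]}}

```text
time_s: 18.0
ee_pos: [584.8, -107.4, 72.7]
tcp_rot: [0.765, 0.645, 0.0, 0.0]
force: [0.8, -0.8, -0.1]
finger_gap: -0.005
gripper_force: 0.5
```

```bash
python3 - <<'E'
from h import *
go(hp(0,-76,-3),YAW-np.pi/2)
E
```

```text
at [ 584.8 -107.4   72.7] yaw -1.741 tilt [ 0.  0. -1.] shift [101.7   0.   -0.3] turn 0.002 t 18.0 F [ 0.8 -0.8 -0.1]
```

Emit:
{"method": "step_arm", "body": {"motion": [[4,0,0,0],[8,0,0,0],[12,0,0,0],[16,0,0,0],[20,0,0,0],[24,0,0,0],[28,0,0,0],[32,0,0,0]]}}

```text
time_s: 19.0
ee_pos: [590.2, -75.9, 72.7]
tcp_rot: [0.765, 0.645, 0.0, 0.0]
force: [0.2, -0.8, 0.2]
finger_gap: 0.0
gripper_force: 0.5
```

Emit:
{"method": "step_arm", "body": {"motion": [[4,0,0,0],[8,0,0,0],[12,0,0,0],[16,0,0,0],[20,0,0,0],[24,0,0,0],[28,0,0,0],[32,0,0,0]]}}

```text
time_s: 20.0
ee_pos: [595.6, -44.3, 72.7]
tcp_rot: [0.765, 0.645, 0.0, -0.0]
force: [0.5, -0.6, 0.6]
finger_gap: -0.004
gripper_force: 0.4
```

Emit:
{"method": "step_arm", "body": {"motion": [[4,0,0,0],[8,0,0,0],[12,0,0,0],[16,0,0,0],[20,0,0,0],[23,0,0,0],[26,0,0,0],[28,0,0,0]]}}

```text
time_s: 21.0
ee_pos: [600.1, -16.7, 72.6]
tcp_rot: [0.765, 0.645, -0.0, -0.0]
force: [-0.4, -0.5, -0.4]
finger_gap: 0.004
gripper_force: 0.2
```

```bash
python3 - <<'E'
from h import *
go(hp(0,-76,-3),YAW-np.pi/2)
p,d=bot.capture("side"); cv2.imwrite("pics/s5.png",cv2.resize(cv2.cvtColor(p[130:240,220:360],cv2.COLOR_RGB2BGR),(760,597),interpolation=3))
E
```

```text
at [600.1 -16.7  72.6] yaw -1.741 tilt [-0.  0. -1.] shift [ 9.7  0.3 -0.4] turn 0.002 t 21.0 F [-0.4 -0.5 -0.4]
```

View pics/s5.png

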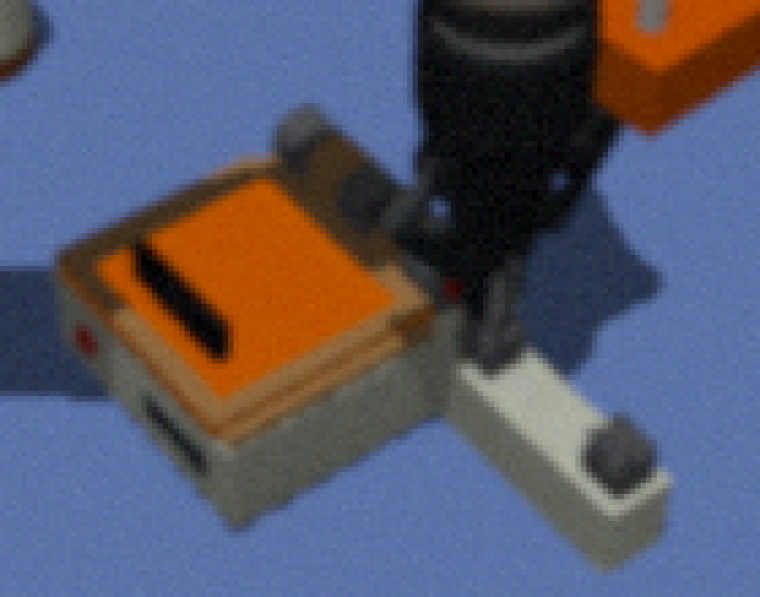

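The red end shows at (453,288), just ahead of the finger and about 10 mm proud. Push on gently until the finger meets the knuckle face.

Emit:
{"method": "step_arm", "body": {"motion": [[2,0,0,0],[4,0,0,0],[5,0,0,0],[6,0,0,0],[7,0,0,0],[8,0,0,0]]}}

```text
time_s: 21.8
ee_pos: [601.6, -9.0, 72.7]
tcp_rot: [0.765, 0.645, 0.0, -0.0]
force: [-0.2, -0.1, -0.6]
finger_gap: 0.0
gripper_force: 0.1
```

Emit:
{"method": "step_arm", "body": {"motion": [[1,0,0,0],[2,0,0,0],[3,0,0,0]]}}

```text
time_s: 22.18
ee_pos: [602.0, -6.8, 72.7]
tcp_rot: [0.765, 0.644, -0.0, 0.0]
force: [-0.0, -3.4, -0.3]
finger_gap: -0.0
gripper_force: 1.3
```

Emit:
{"method": "step_arm", "body": {"motion": [[1,0,0,0],[2,0,0,0],[2,0,0,0]]}}

```text
time_s: 22.55
ee_pos: [602.0, -6.8, 72.8]
tcp_rot: [0.765, 0.644, -0.001, 0.001]
force: [-1.4, -5.0, 0.2]
finger_gap: 0.001
gripper_force: 2.9
```

Hard stop at the expected place. Back off and check.

Emit:
{"method": "step_arm", "body": {"motion": [[-10,0,0,0],[-30,0,0,0],[-50,0,-40,0],[-60,0,-100,0],[-100,0,-150,0],[-150,0,-150,0],[-200,0,-150,0],[-200,0,-150,0]]}}

```text
time_s: 23.55
ee_pos: [565.8, -208.0, 223.7]
tcp_rot: [0.768, 0.641, -0.0, 0.001]
force: [0.0, 0.7, 0.5]
finger_gap: 0.002
gripper_force: 0.0
```

```bash
python3 - <<'E'
from h import *
go(hp(0,-76,-3))
p,d=bot.capture("side"); cv2.imwrite("pics/s6.png",cv2.resize(cv2.cvtColor(p[130:240,220:360],cv2.COLOR_RGB2BGR),(760,597),interpolation=3))
for n in("side","wrist"):
  if n=="wrist": p,d=bot.capture(n)
  for x in bot.tip_of(n,"pin_red_end")[:2]: print(n,np.round(x["point"]),x["confidence"],((wonplane if n=="wrist" else onplane)(cam(n),[x["point"]],75)-HINGE)@np.c_[XA,YA,[0,0,1]])
E
```

```text
at [ 565.8 -208.   223.7] yaw -1.751 tilt [ 0.001 -0.002 -1.   ] shift [204.4  -0.5 150.3] turn 0 t 23.55 F [0.  0.7 0.5]
side [321. 350.] 0.59 [[-244.93801272 -415.52382126   -1.        ]]
side [305. 181.] 0.54 [[  2.57922403 -64.89672958  -1.        ]]
wrist [113. 276.] 0.94 [[-175.44448101 -352.03502973   -1.        ]]
```

View pics/s6.png

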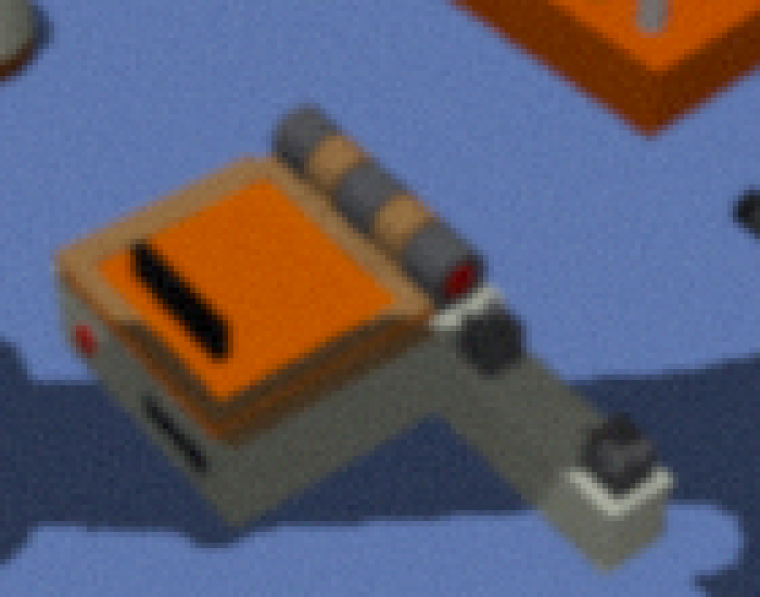

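The red end at (460,280) sits flush in the outer knuckle, measured at y -65 mm. The lid is closed and all five knuckles are in line. Handing in.

```bash
python3 -c "
from workcell import bot
print(bot.hand_in())"
```

```text
the job is handed in; nothing more can be done
None
```

I handed in the job at about 24 s on the robot's clock: the lid is home and lying closed, and the pin was laid in the V seats, let go, then pushed through all five knuckles until its red end was flush (measured at y -65 mm); the bottle and boxes were not touched, and the hand-in gave back no verdict.

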